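# Dock the memo rider on its bowed rail

### The arm

A 6-joint arm with a two-finger parallel gripper is mounted at the origin on the work surface; the furniture and walls round the work are solid. World frame = base frame: x ahead of the robot, y to its left, z up, the work surface at z = 0. Lengths are in mm, angles in degrees, forces in N, time in s.
With the tool pointing down it reaches from about 275 to 725 mm from the base axis. Payload 15.9 kg.
Tool frame: the origin (TCP) lies on the centre line of the jaws, within the pads' length; the fingertips stand 17 mm ahead of it and the grasp point (between the pads) lies 2 mm behind it (robot.finger_overhang is the distance from the TCP to the fingertips, in mm); z points along the fingers, y is the line along which they close (so a half turn about z gives the same grasp; the last joint's range is limited). The gripper opens to 85 mm and grips with 20 to 120 N. Pads are 22 mm wide; open, the fingers measure 114 mm over their backs; the gripper's body (76 mm by 85 mm) begins 54 mm behind the grasp point. The pads swing forward as they close: fully open they stand 13 mm farther back than shut.
Start: joints at [-71.792, 12.198, -1.971, 75.831, 0, 90], TCP at [156.232, -474.949, 248.306] pointing down, gripper open.
Joint ranges: [-170.91, 170.91], [-42.67, 98.43], [-65.05, 77.54], [-120.47, 116.71], [-90, 82.35], [-180, 180]. Speed limits (degrees/s): [108.29, 108.29, 136.94, 147.25, 180, 180].

### API

Orientations are given as [roll, pitch, yaw] about the fixed x, y, z axes, in that order (R = Rz(yaw) Ry(pitch) Rx(roll)).
In Python, from rig import robot gives the robot as it stands. The module is installed in compiled form; this text tells all that it offers.
- The arm moves only by the shell command python3 -m pendant 'ROWS' [FORCE]. ROWS is JSON, a list of rows, each an object with "slide": the shift along the tool's x, y, z in m, a list of three; "turn": the turn, a rotation vector about the tool's x, y, z in degrees, a list of three; "claw": the closure, from -1 (fully open) to 1 (shut). In form: [{"slide": [x, y, z], "turn": [rx, ry, rz], "claw": claw}, ...]. A call has 1 to 5 rows; each row is the pose to reach, as a shift and turn from the pose commanded when the call began, along the tool's axes at that moment; what a row does not reach only later rows make up. A row lasts 1/10 s, in which the tool goes at most 50 mm and 8.59 degrees, less where a joint would pass 70% of its speed; a pose out of reach is approached as far as the arm can. A call with a gripper value outside its range is refused whole. The fingers move at their own pace and stop on an object; FORCE is the grip in N (left out, the last holds). Time passes only in rows, so rows that repeat a pose let the fingers close. It gives the time, the measured TCP pose, the force, the opening and the grip force at its end, in the units of the state.
- robot.observe(): the state, without advancing time (a new reading comes with each control period).
- robot.snapshot(name): name is "scene" or "top"; returns (picture, depth): 480x640x3 uint8, red, green, blue; 480x640 float32, mm along the optical axis (not along the pixel's ray), 0 where there is no reading.
- robot.calibration(name): a dict with "fx", "fy", "cx", "cy" (pixels), "cam_to_world" (4x4, takes a point from camera to world coordinates). Camera axes: x right, y up, looking along -z (the intrinsics and any distortion apply to the point x, -y, -z); pixel columns grow to the right and rows downward; lengths in mm; the calibration is good to about 2 mm. A picture is of the moment at which its call begins. calibration takes no time and is no camera call.
- robot.sign_off(): hands the job in; it is judged then, once.
The state is a dict: "clock": time; "joint_pos": joint angles; "qd": joint speeds; "effort": joint torques, N m; "ee_pos": TCP position; "eef_rot": TCP orientation; "contact_force": force on the tool from outside, world axes, zero at the start; "moment": the same for the moment, N m; "finger_gap": opening from 0.0 (shut) to 1.0 (fully open); "finger_force": force on a finger pad.
Only numpy, scipy, OpenCV 4.12 (cv2) and the standard library are available. Lean on these libraries where they do the work, as an engineer would, in place of code of your own. Each camera call takes 0.05 s, during which the arm holds its last target. There are 200 camera calls.

### The job

Put the loose memo rider back on the bowed steel rail: pick it up, thread its bore over the rail's free tip and slide it round the bend, turning it to follow the rod, until it sits home at the end stop and the spring catch has snapped shut behind it; then let go of it, hanging upright. Feel your way gently, never forcing the rider against the rail or its catch or stop, and leave the bell, the ink bottle and the mug where they stand.

Things in the scene. Friction and masses are not known exactly. Their poses are not given: they have to be found in the camera images.
- rider: the loose memo rider, 26 x 30 x 85 mm, 0.12 kg, upright on its heavy dark steel foot (so it hangs upright on the rod by itself). Origin at the centre of its underside, z up, x along the bore; both ends alike. An aluminium tube 26 mm long, 30 mm outside, bore 15 mm, with a flat clip tab above
- rider_bore (a point): centre of the rider's bore, halfway along it, 22 mm above the underside; axes as the rider
- rider_grip (a point): grip point in the clip tab, 60 mm above the underside (38 mm above the bore); axes as the rider. The tab is 24 mm (x) by 10 mm (y), from 37 to 79 mm above the underside, with thin lips at the top (12 mm over both, 78 to 85 mm). Close the fingers along y
- rail_tip: round-nosed rubber cap, 10 mm thick, on the free tip of the fixed level rail. Origin on the rod axis at the very tip, 80 mm above the desk; x into the rail (the way the rider goes on), z up. Its place is true, but it was fitted by hand: the whole rail really heads up to 0.07 rad to either side of the cap's x (turned about the tip's vertical); not reported, so follow the bend by feel
- rail_bend (a point): where the bend begins if the rail headed exactly along the cap's x: on the rod axis 40 mm from the tip; axes as the cap. The rail is a round steel rod 10 mm thick: 40 mm straight, then a level bend to the left (towards +y) of radius 110 mm through 70 degrees, then 60 mm straight to the end stop
- rail_stop (a point): centre of the end stop's face if the rail headed exactly along the cap's x (really up to 15 mm off sideways); axes as the cap. The stop is a dark flange 23 mm across on a post; base plate 12 mm thick below. The docked rider's bore centre is 13 to 15 mm before the stop face, 195 to 198 mm level distance from the tip
- catch (a joint): sprung aluminium finger level with the rod on the right (outer) side of the last straight, hinged 85 mm before the stop face, its roller end 31 mm before it. 0 = shut. The passing rider pushes it aside to 0.1 to 0.2 rad, with some 2 to 6 N along the rod; it springs back to 0 behind the rider, which then has about 2 mm of play
- bell: brass-coloured hand bell, 62 mm across, 89 mm tall; origin under its centre. Leave it alone
- inkwell: dark ink bottle, 52 x 52 x 62 mm; origin under its centre. Leave it alone
- mug: striped mug with a handle, 86 x 120 x 90 mm; origin under its centre. Leave it alone

How it is judged:
By the outcome, as a careful person would: the job done as asked, in the order asked, and still so for the second after the job is handed in, with the robot touching nothing.
It also fails if it takes over 72 s, if anything falls off the work surface, if the arm or the gripper's body presses on something with over 40 N, if the wrist force passes 120 N, or if a joint passes its speed limit or range.

## Working session

There is one attempt and no reset: what is moved stays moved. The work goes in short steps, Python scripts to look and compute and a shell command to move; the robot and the scene stay as the last step left them, time stands still between calls to the robot, and variables do not carry over. Pictures are saved under pics/ and viewed, at most 10 in all, crops included, and the job is handed in when it is done.

```bash
mkdir -p pics; ls; python3 - <<'E'
from rig import robot
import cv2,numpy as np,json
for n in("scene","top"):
    p,d=robot.snapshot(n); cv2.imwrite(f"pics/{n}0.png",p[:,:,::-1]); np.save(f"pics/{n}0.npy",d)
    print(n,{k:np.round(v,3).tolist() for k,v in robot.calibration(n).items()}, (d>0).mean())
s=robot.observe();print({k:np.round(v,2).tolist() for k,v in s.items()},robot.finger_overhang)
E
```

```text
pics
scene {'fx': 579.182, 'fy': 579.182, 'cx': 317.325, 'cy': 243.302, 'cam_to_world': [[-0.611, 0.406, -0.68, -155.41], [-0.792, -0.312, 0.525, 527.666], [0.002, 0.859, 0.512, 610.263], [0.0, 0.0, 0.0, 1.0]]} 0.9902962239583334
top {'fx': 566.875, 'fy': 566.875, 'cx': 322.307, 'cy': 238.793, 'cam_to_world': [[-0.058, 0.976, -0.211, 339.279], [-0.998, -0.057, 0.01, -17.362], [-0.002, 0.211, 0.977, 1127.231], [0.0, 0.0, 0.0, 1.0]]} 0.9959733072916667
{'clock': 0.1, 'joint_pos': [-71.79, 12.22, -2.0, 75.83, -0.0, 90.0], 'qd': [-0.01, -0.01, 0.1, 0.1, 0.07, 0.01], 'effort': [-0.0, -68.72, 48.78, 0.01, -0.0, 0.0], 'ee_pos': [156.13, -474.7, 247.88], 'eef_rot': [-179.94, 0.0, 18.21], 'contact_force': [0.0, -0.45, 0.73], 'moment': [0.03, 0.01, -0.02], 'finger_force': 0.0, 'finger_gap': 1.0} 17.0
```

View pics/scene0.png

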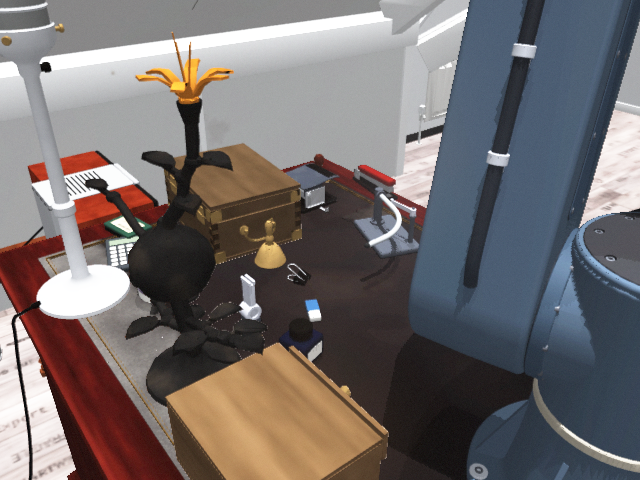

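View pics/top0.png

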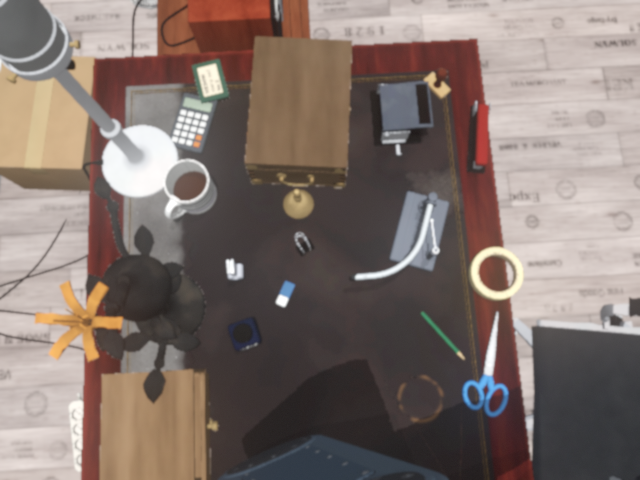

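The scene view shows the white rider at about (248,300) and the rail at (370-415,165-250). In the top view the rider is at (234,269) and the rail tip at (355,278), with the bend running up to (432,200). I'll zoom in on these.

```bash
python3 - <<'E'
import cv2,numpy as np
def crop(n,x,y,w,h,W=400,H=300):
    return cv2.resize(cv2.imread(f"pics/{n}0.png")[y:y+h,x:x+w],(W,H),interpolation=cv2.INTER_CUBIC)
a=np.vstack([np.hstack([crop("top",345,180,120,90+30,400,400)[:300] if 0 else crop("top",340,195,128,96),crop("top",210,245,64,48)]),
 np.hstack([crop("scene",350,165,112,84),crop("scene",216,270,64,48)])])
cv2.imwrite("pics/c1.png",a)
E
```

```text
(no output)
```

View pics/c1.png

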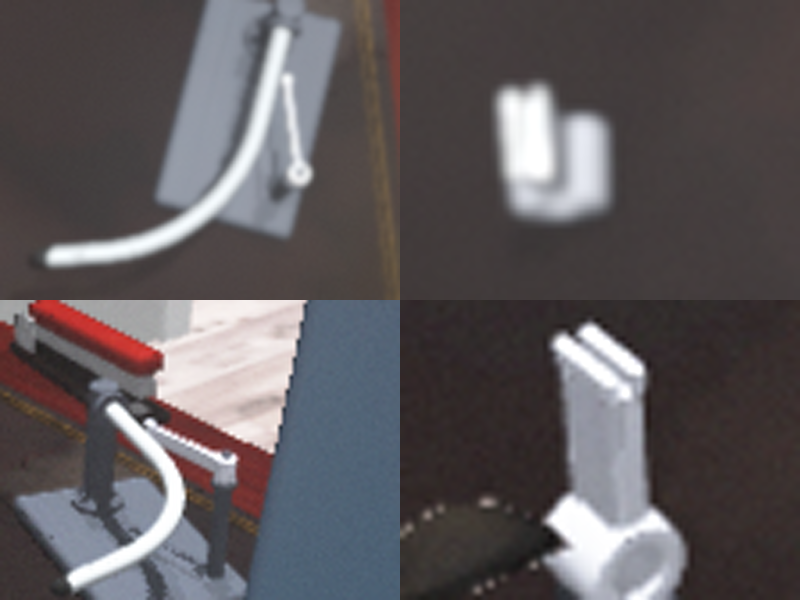

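The crops confirm it. The rail tip has a dark cap at top (352,278), and the stop and post are near (432,200). The catch lies on the outer side. The rider's lips run about vertically in the top image, so its bore is roughly along world x. Next I'll fit the 3D geometry from both views.

```bash
cat > h.py <<'E'
import cv2,numpy as np
from rig import robot
from scipy.optimize import least_squares
def cloud(n,x0,y0,x1,y1,p,d):
    c=robot.calibration(n); v,u=np.mgrid[y0:y1,x0:x1]; z=d[y0:y1,x0:x1].astype(float)
    P=np.stack([(u-c["cx"])/c["fx"]*z,-(v-c["cy"])/c["fy"]*z,-z,np.ones_like(z)],-1)@np.array(c["cam_to_world"]).T
    m=z>0
    return P[m][:,:3],p[y0:y1,x0:x1][m].astype(int),np.stack([u[m],v[m]],1)
def proj(n,X):
    c=robot.calibration(n); M=np.linalg.inv(np.array(c["cam_to_world"])); X=np.atleast_2d(X)
    q=X@M[:3,:3].T+M[:3,3]
    return np.stack([c["cx"]+c["fx"]*q[:,0]/-q[:,2],c["cy"]+c["fy"]*q[:,1]/q[:,2]],1)
def rail(tip,h,s):   # centreline points and headings; s from tip, mm
    s=np.asarray(s,float);R=110;L=R*np.radians(70);a=np.clip((s-40)/R,0,np.radians(70))
    st=np.minimum(s,40);e=np.maximum(s-40-L,0)
    x=st+R*np.sin(a)+e*np.cos(a);y=R*(1-np.cos(a))+e*np.sin(a)
    return np.stack([tip[0]+x*np.cos(h)-y*np.sin(h),tip[1]+x*np.sin(h)+y*np.cos(h)],1),h+a
E
python3 - <<'E'
from h import *
im={n:cv2.imread(f"pics/{n}0.png")[:,:,::-1] for n in("top","scene")}
D={n:np.load(f"pics/{n}0.npy") for n in im}
for n,b in(("top",(222,255,246,284)),("scene",(230,268,265,325))):
    P,c,uv=cloud(n,*b,im[n],D[n]); g=c.min(1)>110
    print(n,"rider zs",np.percentile(P[g][:,2],[1,50,90,99]).round(1))
    k=g&(P[:,2]>74); Q=P[k]; print(len(Q),Q.mean(0).round(1),cv2.minAreaRect(Q[:,:2].astype(np.float32)))
    for lo,hi in((0,15),(15,40),(40,74),(76,90)):
        q=P[(P[:,2]>lo)&(P[:,2]<hi)&g]
        if len(q):print(lo,hi,len(q),q.min(0).round(1),q.max(0).round(1),q.mean(0).round(1))
for n,b in(("top",(345,195,440,290)),("scene",(362,180,410,250))):
    P,c,uv=cloud(n,*b,im[n],D[n]); g=(c.min(1)>140)&(P[:,2]>70)&(P[:,2]<95); Q=P[g]
    print(n,"rail",len(Q),np.percentile(Q[:,2],[5,50,95]).round(1))
    S=np.arange(0,234,1.)
    def f(p):
        C,_=rail(p[:2],p[2],S); dd=np.hypot(*(Q[:,None,:2]-C[None]).transpose(2,0,1)); return dd.min(1)
    i=np.argmax(Q[:,1]); r=least_squares(f,[Q[i,0],Q[i,1],-np.pi/2],loss="soft_l1",f_scale=3)
    print("fit",r.x[:2].round(1),np.degrees(r.x[2]).round(2),np.sqrt((r.fun**2).mean()).round(2), "ymax pts",Q[i].round(1))
    k=(c.max(1)<45)&(P[:,2]>68)&(P[:,2]<95); print("cap",k.sum(),P[k].mean(0).round(1),P[k].min(0).round(1),P[k].max(0).round(1))
E
```

```text
top rider zs [-4.5 33.1 84.  87.7]
91 [522.9 146.3  82.5] ((522.7685546875, 146.27943420410156), (25.864730834960938, 12.180009841918945), 1.562040090560913)
0 15 34 [5.098e+02 1.334e+02 1.000e-01] [551.9 169.3  14.6] [521.  151.5   4.9]
15 40 111 [509.3 131.3  16. ] [535.4 160.1  39.7] [519.8 140.7  29.5]
40 74 45 [510.8 140.9  40.4] [533.8 150.4  73.7] [518.7 143.   56.8]
76 90 83 [509.8 140.2  76.1] [535.8 152.4  88.9] [523.2 146.3  83. ]
scene rider zs [ -0.9  43.2  83.1 131. ]
136 [512.  152.   85.3] ((462.8396911621094, 182.62355041503906), (20.981029510498047, 171.40029907226562), 58.15508270263672)
0 15 43 [5.069e+02 7.690e+01 1.000e-01] [649.8 150.7  15. ] [532.7 133.7  10.7]
15 40 243 [507.2 130.5  15. ] [535.7 161.2  39.9] [516.  149.1  27.9]
40 74 206 [508.  140.2  40.1] [534.1 152.   73.9] [517.3 148.3  57.2]
76 90 113 [508.8 139.3  76.6] [536.9 152.3  88. ] [520.4 146.3  82.4]
top rail 762 [77.3 82.4 86.4]
fit [489.1 -88.4] -85.09 9.27 ymax pts [488.4 -84.8  84.1]<stdin>:19: RuntimeWarning: Mean of empty slice.
  ret = um.true_divide(
Traceback (most recent call last):
ValueError: zero-size array to reduction operation minimum which has no identity
```

```bash
python3 - <<'E'
from h import *
im={n:cv2.imread(f"pics/{n}0.png")[:,:,::-1] for n in("top","scene")}
D={n:np.load(f"pics/{n}0.npy") for n in im}
S=np.arange(0,234,1.)
for n,b in(("top",(345,195,440,290)),("scene",(355,180,412,256))):
    P,c,uv=cloud(n,*b,im[n],D[n]); A=P[(P[:,2]>72)&(P[:,2]<92)]
    Q=P[(c.min(1)>140)&(P[:,2]>72)&(P[:,2]<92)]
    def sd(p,Q):
        C,h=rail(p[:2],p[2],S); dv=Q[:,None,:2]-C[None]; k=np.hypot(dv[...,0],dv[...,1]).argmin(1)
        v=dv[np.arange(len(Q)),k]; return -v[:,0]*np.sin(h[k])+v[:,1]*np.cos(h[k])
    p=np.array([487.,-76.,np.radians(-88)])
    for t in(14,9,7,7,7,7):
        q=Q[abs(sd(p,Q))<t]; q=q[q[:,1]<-84]
        # tip-y is weakly determined along straight -> robust fit
        r=least_squares(sd,p,args=(q,),loss="soft_l1",f_scale=2,x_scale=[1,1,.02]); p=r.x
    print(n,len(q),p[:2].round(1),np.degrees(p[2]).round(2),np.sqrt((r.fun**2).mean()).round(2),"z",np.percentile(q[:,2],[5,50,95]).round(1))
    C,_=rail(p[:2],p[2],[0,40,174.4,234.4]);print(C.round(1).tolist())
    for y0 in range(-70,-96,-2):
        a=A[(A[:,1]<y0)&(A[:,1]>=y0-2)&(abs(A[:,0]-487)<12)]
        if len(a):print(y0-1,len(a),a[:,0].mean().round(1),a[:,0].min().round(1),a[:,0].max().round(1),end=" | ")
    print()
E
```

```text
top 644 [489.8 -75.4] -89.43 2.84 z [78.  82.3 86.1]
[[489.8, -75.4], [490.2, -115.4], [563.6, -218.0], [620.2, -238.0]]
-77 4 490.1 487.0 493.3 | -79 5 490.8 487.3 494.3 | -81 5 490.8 486.9 494.9 | -83 5 490.5 486.7 494.3 | -85 5 490.6 487.3 494.3 | -87 5 490.4 486.6 493.9 | -89 5 490.4 486.6 494.3 | -91 5 490.2 486.4 494.1 | -93 5 490.2 486.7 493.9 | -95 6 489.8 486.9 493.9 | 
scene 334 [486.9 -74.9] -89.0 2.39 z [79.6 83.1 85.3]
[[486.9, -74.9], [487.6, -114.9], [561.8, -217.0], [618.5, -236.5]]
-77 5 488.0 485.8 490.0 | -79 2 489.8 486.0 493.5 | -81 8 488.9 485.1 493.2 | -83 7 488.0 484.2 493.5 | -85 5 488.0 484.4 493.2 | -87 4 488.5 486.7 490.4 | -89 4 487.7 486.2 489.0 | -91 6 486.6 485.0 487.9 | -93 7 487.9 483.2 493.4 | -95 5 488.0 485.5 489.7 |
```

Both views agree. The rider is at (522.5, 146.3), yaw about 1°. The rail tip is near (490, -75.5, 80) and really heads about -89.3°. I'll start the transfer with a small turn to learn the sign of joint 6.

```bash
R='{"slide":[0.188,-0.165,0],"turn":[0,0,17],"claw":-1}'; python3 -m pendant '[{"slide":[0.188,-0.165,0],"turn":[0,0,17],"claw":-1},{"slide":[0.188,-0.165,0],"turn":[0,0,17],"claw":-1},{"slide":[0.188,-0.165,0],"turn":[0,0,17],"claw":-1},{"slide":[0.188,-0.165,0],"turn":[0,0,17],"claw":-1},{"slide":[0.188,-0.165,0],"turn":[0,0,17],"claw":-1}]'
cat >> h.py <<'E'
def yaw(s): return s["eef_rot"][2]
def go(x,y,z,yw):  # slide (m) and turn z (deg) from measured pose, tool down
    s=robot.observe(); p=s["ee_pos"]; a=np.radians(yaw(s)); dx,dy=x-p[0],y-p[1]
    print("t%.1f"%s["clock"],"pose",np.round(p,1),np.round(s["eef_rot"],2),"F",np.round(s["contact_force"],1),"M",np.round(s["moment"],2),"j",np.round(s["joint_pos"],0),"gap %.3f"%s["finger_gap"])
    print("slide",np.round([(dx*np.cos(a)+dy*np.sin(a))/1e3,(dx*np.sin(a)-dy*np.cos(a))/1e3,(p[2]-z)/1e3],4),"turn",round(-((yw-yaw(s)+180)%360-180),2))
E
python3 -c "
from h import *
go(522.5,146.3,120,1)"
```

```text
clock: 0.6
ee_pos: [280.2, -263.3, 248.1]
eef_rot: [-180.0, 0.0, 1.2]
contact_force: [1.9, -1.3, 0.2]
finger_gap: 0.995
finger_force: 0.0
t0.6 pose [ 280.2 -263.3  248.1] [-179.99    0.      1.16] F [ 1.9 -1.3  0.2] M [-0.02 -0.02  0.  ] j [-43.  -1. -17.  74.   0. 136.] gap 0.995
slide [ 0.2505 -0.4046  0.1281] turn 0.16
```

```bash
python3 -m pendant '[{"slide":[0.125,-0.2,0],"turn":[0,0,-43],"claw":-1},{"slide":[0.125,-0.2,0],"turn":[0,0,-43],"claw":-1},{"slide":[0.125,-0.2,0],"turn":[0,0,-43],"claw":-1},{"slide":[0.125,-0.2,0],"turn":[0,0,-43],"claw":-1},{"slide":[0.125,-0.2,0],"turn":[0,0,-43],"claw":-1}]' >/dev/null
for i in 1 2 3; do python3 -m pendant '[{"slide":[0,0,0],"turn":[0,0,-43],"claw":-1},{"slide":[0,0,0],"turn":[0,0,-43],"claw":-1},{"slide":[0,0,0],"turn":[0,0,-43],"claw":-1},{"slide":[0,0,0],"turn":[0,0,-43],"claw":-1},{"slide":[0,0,0],"turn":[0,0,-43],"claw":-1}]' >/dev/null; done
python3 -c "
from h import *
go(522.5,146.3,120,181)"
```

```text
t2.6 pose [400.5 -62.5 248.1] [-1.8000e+02 -3.0000e-02  1.7343e+02] F [ 0.3 -0.   0.6] M [ 0.03 -0.   -0.02] j [ -9.   1. -15.  74.  -0.  -2.] gap 0.994
slide [-0.0973  0.2214  0.1281] turn -7.57
```

```bash
python3 -m pendant '[{"slide":[-0.097,0.221,0.04],"turn":[0,0,-7.5],"claw":-0.4},{"slide":[-0.097,0.221,0.04],"turn":[0,0,-7.5],"claw":-0.4},{"slide":[-0.097,0.221,0.04],"turn":[0,0,-7.5],"claw":-0.4},{"slide":[-0.097,0.221,0.04],"turn":[0,0,-7.5],"claw":-0.4},{"slide":[-0.097,0.221,0.04],"turn":[0,0,-7.5],"claw":-0.4}]' >/dev/null
python3 -m pendant '[{"slide":[0,0,0],"turn":[0,0,0],"claw":-0.4}]' >/dev/null
python3 - <<'E'
from h import *
for n in("top","scene"):
    p,d=robot.snapshot(n); cv2.imwrite(f"pics/{n}1.png",p[:,:,::-1]); np.save(f"pics/{n}1.npy",d)
go(522.5,146.3,58,181)
a=cv2.imread("pics/top1.png")[200:320,180:280];b=cv2.imread("pics/scene1.png")[220:340,190:290]
cv2.imwrite("pics/c2.png",np.hstack([cv2.resize(a,(400,480)),cv2.resize(b,(400,480))]))
E
```

```text
t3.3 pose [523.3 145.7 207.4] [-1.7997e+02 -1.0000e-01 -1.7934e+02] F [-0.  -0.2  0.7] M [ 0.    0.01 -0.04] j [16. 18. -0. 72. -0. 15.] gap 0.700
slide [0.0008 0.0006 0.1494] turn -0.34
```

View pics/c2.png

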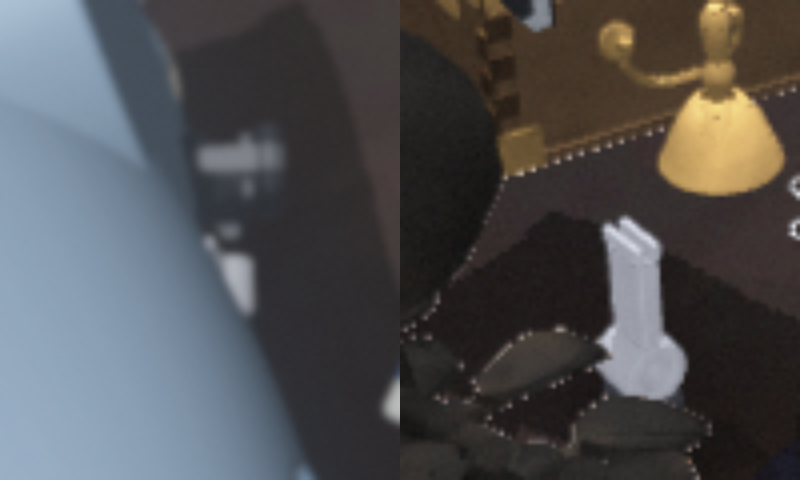

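The rider stands clear beneath the gripper and the bell is well away. Some plant leaves are nearby, so I'll check their clearance before descending.

```bash
python3 - <<'E'
from h import *
for n in("top","scene"):
    P,c,uv=cloud(n,0,0,640,480,cv2.imread(f"pics/{n}0.png"),np.load(f"pics/{n}0.npy"))
    for lo,hi in((40,100),(100,200),(200,400)):
        q=P[(P[:,2]>lo)&(P[:,2]<hi)&(abs(P[:,0]-522)<70)&(P[:,1]>165)&(P[:,1]<330)]
        if len(q):print(n,lo,hi,len(q),"ymin",np.sort(q[:,1])[[0,5,20]].round(0) if len(q)>20 else q[:,1].min())
E
```

```text
top 40 100 378 ymin [231. 234. 237.]
top 100 200 570 ymin [228. 228. 229.]
top 200 400 3044 ymin [229. 230. 231.]
scene 40 100 734 ymin [234. 238. 241.]
scene 100 200 613 ymin [241. 251. 272.]
scene 200 400 2336 ymin [229. 233. 238.]
```

```bash
python3 -m pendant '[{"slide":[0.001,0,0.03],"turn":[0,0,0],"claw":-0.4},{"slide":[0.001,0,0.065],"turn":[0,0,0],"claw":-0.4},{"slide":[0.001,0,0.1],"turn":[0,0,0],"claw":-0.4},{"slide":[0.001,0,0.13],"turn":[0,0,0],"claw":-0.4},{"slide":[0.001,0,0.147],"turn":[0,0,0],"claw":-0.4}]' >/dev/null
python3 -m pendant '[{"slide":[0,0,0],"turn":[0,0,0],"claw":-0.4},{"slide":[0,0,0],"turn":[0,0,0],"claw":0.3},{"slide":[0,0,0],"turn":[0,0,0],"claw":0.6},{"slide":[0,0,0],"turn":[0,0,0],"claw":0.75},{"slide":[0,0,0],"turn":[0,0,0],"claw":0.75}]' 30
python3 -c "
from h import *
go(522.5,146.3,60,181)"
```

```text
clock: 4.3
ee_pos: [523.1, 145.2, 62.1]
eef_rot: [180.0, 0.1, -179.4]
contact_force: [0.1, -0.2, 0.9]
finger_gap: 0.124
finger_force: 0.1
t4.3 pose [523.1 145.2  62.1] [ 1.7998e+02  8.0000e-02 -1.7943e+02] F [ 0.1 -0.2  0.9] M [ 0.03 -0.03 -0.02] j [ 16.  23. -15.  52.   0.  15.] gap 0.124
slide [0.0006 0.0011 0.0021] turn -0.43
```

```bash
python3 -m pendant '[{"slide":[0,0.0007,0.001],"turn":[0,0,0],"claw":0.75},{"slide":[0,0.0007,0.001],"turn":[0,0,0],"claw":1},{"slide":[0,0.0007,0.001],"turn":[0,0,0],"claw":1},{"slide":[0,0.0007,0.001],"turn":[0,0,0],"claw":1},{"slide":[0,0.0007,0.001],"turn":[0,0,0],"claw":1}]' 45
python3 -m pendant '[{"slide":[0,0,-0.02],"turn":[0,0,0],"claw":1},{"slide":[0,0,-0.05],"turn":[0,0,0],"claw":1},{"slide":[0,0,-0.09],"turn":[0,0,0],"claw":1},{"slide":[0,0,-0.118],"turn":[0,0,0],"claw":1},{"slide":[0,0,-0.118],"turn":[0,0,0],"claw":1}]'
python3 -c "
from h import *
go(490,0,118,90)"
```

```text
clock: 4.8
ee_pos: [522.9, 145.9, 60.7]
eef_rot: [180.0, 0.0, -179.4]
contact_force: [-0.5, -0.7, 5.8]
finger_gap: 0.111
finger_force: 44.3
clock: 5.3
ee_pos: [524.4, 146.4, 182.1]
eef_rot: [179.9, 0.3, -179.4]
contact_force: [0.4, 0.1, -1.9]
finger_gap: 0.107
finger_force: 44.1
t5.3 pose [524.4 146.4 182.1] [ 179.91    0.32 -179.42] F [ 0.4  0.1 -1.9] M [ 0.07 -0.08 -0.07] j [16. 18. -4. 68. -0. 15.] gap 0.107
slide [ 0.0359 -0.1461  0.0641] turn 90.58
```

```bash
python3 -m pendant '[{"slide":[0.036,-0.146,0.02],"turn":[0,0,43],"claw":1},{"slide":[0.036,-0.146,0.02],"turn":[0,0,43],"claw":1},{"slide":[0.036,-0.146,0.02],"turn":[0,0,43],"claw":1},{"slide":[0.036,-0.146,0.02],"turn":[0,0,43],"claw":1},{"slide":[0.036,-0.146,0.02],"turn":[0,0,43],"claw":1}]' >/dev/null
python3 -m pendant '[{"slide":[0,0,0.02],"turn":[0,0,43],"claw":1},{"slide":[0,0,0.04],"turn":[0,0,43],"claw":1},{"slide":[0,0,0.043],"turn":[0,0,43],"claw":1},{"slide":[0,0,0.043],"turn":[0,0,43],"claw":1},{"slide":[0,0,0.043],"turn":[0,0,43],"claw":1}]' >/dev/null
python3 -m pendant '[{"slide":[0,0,0],"turn":[0,0,3.9],"claw":1},{"slide":[0,0,0],"turn":[0,0,3.9],"claw":1},{"slide":[0,0,0],"turn":[0,0,3.9],"claw":1}]' >/dev/null
python3 - <<'E'
from h import *
go(490,-40,118.7,90.7)
for n in("top","scene"):
    p,d=robot.snapshot(n); cv2.imwrite(f"pics/{n}2.png",p[:,:,::-1]); np.save(f"pics/{n}2.npy",d)
a=cv2.imread("pics/top2.png")[190:310,290:450];b=cv2.imread("pics/scene2.png")[150:300,290:440]
cv2.imwrite("pics/c3.png",np.hstack([cv2.resize(a,(400,300)),cv2.resize(b,(400,300)) ]))
E
```

```text
t6.6 pose [487.7  -0.5 114.8] [-179.96   -0.     90.87] F [ 1.   0.  -1.1] M [ 0.01 -0.01  0.05] j [ -0.  15. -19.  57.   0.  89.] gap 0.110
slide [-0.0396  0.0017 -0.0039] turn 0.17
```

View pics/c3.png

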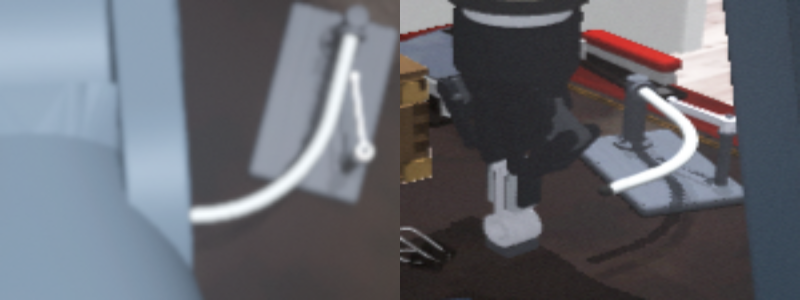

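The rider is held upright, with its bore facing the rail. In the crop the tube is at (510,232), with the cap at (605,190). I'll compare their heights and lateral positions within this same camera.

```bash
python3 - <<'E'
from h import *
im=cv2.imread("pics/scene2.png");d=np.load("pics/scene2.npy")
P,c,uv=cloud("scene",316,220,350,280,im,d)
r=P[(abs(P[:,0]-488)<22)&(abs(P[:,1])<22)&(P[:,2]>45)&(P[:,2]<92)]
for z in range(46,94,4):
    q=r[(r[:,2]>=z)&(r[:,2]<z+4)]
    if len(q):print(z,len(q),"x",np.percentile(q[:,0],[3,97]).round(1),"y",np.percentile(q[:,1],[3,97]).round(1))
# cylinder fit of tube (axis along tool x, yaw 90.87), lit side points
a=np.radians(90.87);n=np.array([-np.sin(a),np.cos(a)])
t=r[(r[:,2]>72)&(abs(r[:,1])<11)]
lat=-(t[:,:2]@n)
f=lambda p:np.hypot(lat-p[0],t[:,2]-p[1])-15
s=least_squares(f,[488,76],loss="soft_l1",f_scale=1.5);print("tube axis lat(-x sign)",s.x.round(2),len(t),np.abs(s.fun).mean().round(2),"TCP lat",-(np.array([487.7,-.5])@n))
# rod: cylinder fit on straight, radius 5
P,c,uv=cloud("scene",355,180,412,256,cv2.imread("pics/scene0.png"),np.load("pics/scene0.npy"))
for lo,hi in((-90,-76),(-112,-76)):
    t=P[(P[:,1]<hi)&(P[:,1]>lo)&(P[:,2]>72)&(P[:,2]<92)&(abs(P[:,0]-488)<12)]
    f=lambda p:np.hypot(t[:,0]-p[0],t[:,2]-p[1])-5
    s=least_squares(f,[488,80],loss="soft_l1",f_scale=1.5);print("rod",s.x.round(2),len(t),np.abs(s.fun).mean().round(2))
P,c,uv=cloud("top",345,260,390,290,cv2.imread("pics/top0.png"),np.load("pics/top0.npy"))
t=P[(P[:,1]<-76)&(P[:,1]>-112)&(P[:,2]>72)&(P[:,2]<92)&(abs(P[:,0]-488)<12)]
f=lambda p:np.hypot(t[:,0]-p[0],t[:,2]-p[1])-5
s=least_squares(f,[488,80],loss="soft_l1",f_scale=1.5);print("rod top",s.x.round(2),len(t),np.abs(s.fun).mean().round(2))
E
```

```text
50 3 x [477.9 494.6] y [-0.9 10.6]
54 29 x [474.5 494.9] y [-11.5  12.8]
58 40 x [473.9 497. ] y [-8.7 14. ]
62 43 x [473.3 496. ] y [-11.   13.3]
66 41 x [474.1 498.2] y [-8.5 13. ]
70 39 x [472.7 499.9] y [-10.7  14.2]
74 39 x [471.8 498.1] y [-10.8  12.9]
78 41 x [471.3 499.6] y [-12.3  12.8]
82 49 x [473.7 496.9] y [-10.9  13.6]
86 60 x [475.  493.2] y [-11.5  13. ]
90 13 x [479.5 488. ] y [-6.8 12.5]
tube axis lat(-x sign) [487.34  75.12] 153 1.7 TCP lat 487.63618593277977
rod [490.78  79.06] 35 1.24
rod [490.74  79.42] 91 0.93
rod top [490.59  78.68] 99 1.23
```

The tube axis sits where the grip geometry predicts, within 1 mm. The rod is at x≈490.6, z≈80. I'll line up just short of the tip.

```bash
python3 -m pendant '[{"slide":[-0.02,0.0025,-0.004],"turn":[0,0,0],"claw":1},{"slide":[-0.04,0.0025,-0.004],"turn":[0,0,0],"claw":1},{"slide":[-0.056,0.0025,-0.004],"turn":[0,0,0],"claw":1},{"slide":[-0.056,0.0025,-0.004],"turn":[0,0,0],"claw":1}]' >/dev/null
python3 - <<'E'
from h import *
go(490.6,-57,118.9,90.7)
p,d=robot.snapshot("scene"); cv2.imwrite("pics/scene3.png",p[:,:,::-1]); np.save("pics/scene3.npy",d)
cv2.imwrite("pics/c4.png",cv2.resize(cv2.imread("pics/scene3.png")[190:290,310:430],(720,600),interpolation=cv2.INTER_CUBIC))
E
```

```text
t7.1 pose [491.3 -57.8 119.2] [1.80e+02 2.00e-02 9.07e+01] F [ 1.1  0.2 -0.7] M [ 0.02 -0.04 -0.04] j [ -7.  15. -17.  58.  -0.  83.] gap 0.112
slide [ 0.0009 -0.0007  0.0003] turn -0.0
```

View pics/c4.png

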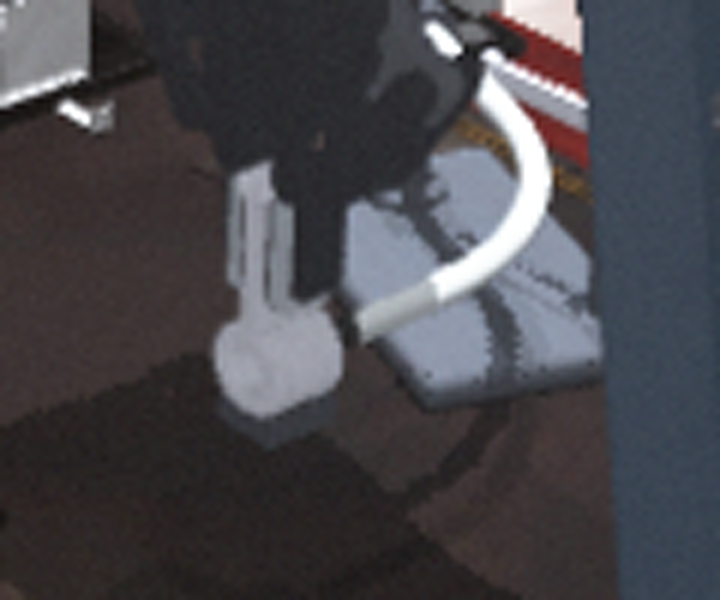

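The tube sits in line with the cap, at (345,322) in the crop. I'll advance gently and watch the force.

```bash
python3 -m pendant '[{"slide":[-0.003,-0.0005,0.0003],"turn":[0,0,0],"claw":1},{"slide":[-0.006,-0.0005,0.0003],"turn":[0,0,0],"claw":1},{"slide":[-0.009,-0.0005,0.0003],"turn":[0,0,0],"claw":1},{"slide":[-0.011,-0.0005,0.0003],"turn":[0,0,0],"claw":1},{"slide":[-0.011,-0.0005,0.0003],"turn":[0,0,0],"claw":1}]' >/dev/null
python3 -c "
from h import *
go(490.6,-85,118.9,90.7)"
```

```text
t7.7 pose [491.  -67.6 119. ] [180.     0.    90.73] F [ 0.   0.2 -1.1] M [ 0.02 -0.01  0.02] j [ -8.  15. -17.  58.  -0.  81.] gap 0.109
slide [-0.0174 -0.0006  0.0001] turn 0.03
```

```bash
python3 -m pendant '[{"slide":[-0.003,-0.0004,0],"turn":[0,0,0],"claw":1},{"slide":[-0.006,-0.0004,0],"turn":[0,0,0],"claw":1},{"slide":[-0.009,-0.0004,0],"turn":[0,0,0],"claw":1},{"slide":[-0.012,-0.0004,0],"turn":[0,0,0],"claw":1},{"slide":[-0.012,-0.0004,0],"turn":[0,0,0],"claw":1}]' >/dev/null
python3 -c "
from h import *
go(490.6,-90,118.9,90.7)"
```

```text
t8.2 pose [490.7 -79.9 119. ] [180.     0.    90.71] F [ 0.6 -0.  -1.2] M [ 0.01  0.03 -0.  ] j [ -9.  15. -17.  58.  -0.  80.] gap 0.112
slide [-0.0101 -0.0002  0.0001] turn 0.01
```

Threaded without contact. Next, a helper to work out waypoints along the rail.

```bash
cat >> h.py <<'E'
TIP=[490.5,-75.5];H=-89.3
def plan(ss,tip=None,h=None,zz=118.9):
    tip=TIP if tip is None else tip; h=H if h is None else h
    s=robot.observe(); p=np.array(s["ee_pos"]); a=np.radians(yaw(s)); hr=np.radians(h)
    k=np.linspace(0,234.4,2345); C,_=rail(tip,hr,k); sc=k[np.hypot(*(C-p[:2]).T).argmin()]
    c0,h0=rail(tip,hr,[sc]); v=p[:2]-c0[0]; off=-v[0]*np.sin(h0[0])+v[1]*np.cos(h0[0])
    F=np.array(s["contact_force"]);ch,sh=np.cos(h0[0]),np.sin(h0[0])
    print("t%.1f s=%.1f left_off=%.2f"%(s["clock"],sc,off),"pose",np.round(p,1),np.round(s["eef_rot"],2),"F fwd/left/up",np.round([F[0]*ch+F[1]*sh,-F[0]*sh+F[1]*ch,F[2]],1),"M",np.round(s["moment"],2),"grip %.0f"%s["finger_force"])
    for q in ss:
        e,_=rail(tip,hr,[q-9,q,q+9]); c=(e[0]+e[1]*2+e[2])/4; d=e[2]-e[0]; yw=np.degrees(np.arctan2(d[1],d[0]))+180
        dx,dy=c-p[:2]
        print(q,np.round([(dx*np.cos(a)+dy*np.sin(a))/1e3,(dx*np.sin(a)-dy*np.cos(a))/1e3,(p[2]-zz)/1e3],4),"turn %.2f"%-((yw-yaw(s)+180)%360-180))
E
python3 -m pendant '[{"slide":[-0.004,-0.0002,0],"turn":[0,0,0],"claw":1},{"slide":[-0.008,-0.0002,0],"turn":[0,0,0],"claw":1},{"slide":[-0.012,-0.0002,0],"turn":[0,0,0],"claw":1},{"slide":[-0.016,-0.0002,0],"turn":[0,0,0],"claw":1},{"slide":[-0.018,-0.0002,0],"turn":[0,0,0],"claw":1}]' >/dev/null
python3 -c "
from h import *
plan([30,34,38,42,46,50,54])
p,d=robot.snapshot('scene'); cv2.imwrite('pics/scene4.png',p[:,:,::-1])
cv2.imwrite('pics/c5.png',cv2.resize(p[180:280,310:430,::-1],(720,600),interpolation=cv2.INTER_CUBIC))"
```

```text
t8.7 s=22.5 left_off=-0.01 pose [490.8 -97.9 119. ] [180.     0.    90.71] F fwd/left/up [-0.4  0.  -1.2] M [0.05 0.02 0.04] grip 45
30 [-0.0075  0.      0.0001] turn 0.01
34 [-0.0115  0.      0.0001] turn -0.12
38 [-0.0155  0.0001  0.0001] turn -0.70
42 [-0.0195  0.0002  0.0001] turn -1.74
46 [-0.0235  0.0003  0.0001] turn -3.24
50 [-0.0275  0.0006  0.0001] turn -5.20
54 [-0.0315  0.0011  0.0001] turn -7.28
```

View pics/c5.png

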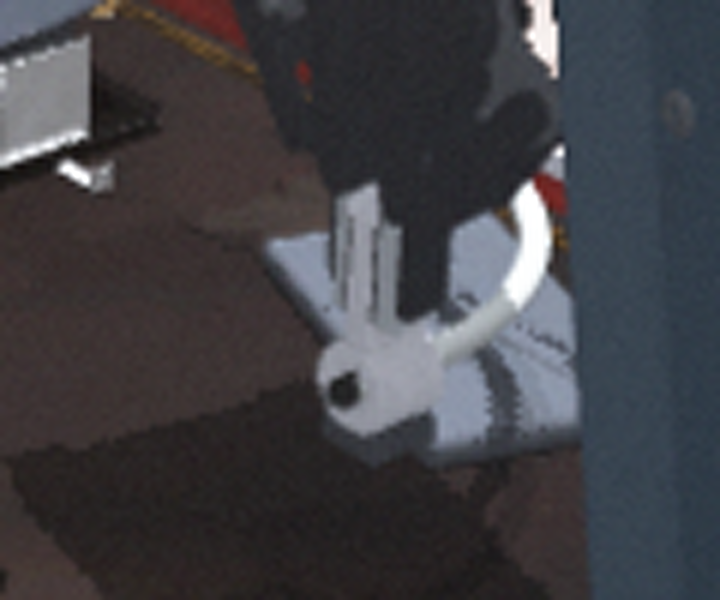

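The dark cap shows inside the bore at crop (345,390), so the rider is on the rail. Continuing to s≈50.

```bash
python3 -m pendant '[{"slide":[-0.007,0,0],"turn":[0,0,0],"claw":1},{"slide":[-0.0125,0,0],"turn":[0,0,-0.3],"claw":1},{"slide":[-0.0175,0.0001,0],"turn":[0,0,-1.2],"claw":1},{"slide":[-0.0225,0.0003,0],"turn":[0,0,-2.8],"claw":1},{"slide":[-0.0275,0.0006,0],"turn":[0,0,-5.2],"claw":1}]' >/dev/null
python3 -c "
from h import *
plan([54,58,62,66,70,74])"
```

```text
t9.2 s=50.0 left_off=0.09 pose [ 491.7 -125.5  119. ] [-180.      0.     96.04] F fwd/left/up [ 0.  -0.5 -1.3] M [ 0.01 -0.01 -0.02] grip 45
54 [-0.004   0.0002  0.0001] turn -1.96
58 [-0.0079  0.0004  0.0001] turn -4.04
62 [-0.0119  0.0007  0.0001] turn -6.12
66 [-0.0159  0.0012  0.0001] turn -8.21
70 [-0.0198  0.0019  0.0001] turn -10.29
74 [-0.0237  0.0026  0.0001] turn -12.37
```

```bash
python3 -m pendant '[{"slide":[-0.004,0.0002,0],"turn":[0,0,-2],"claw":1},{"slide":[-0.008,0.0004,0],"turn":[0,0,-4],"claw":1},{"slide":[-0.012,0.0007,0],"turn":[0,0,-6.1],"claw":1},{"slide":[-0.016,0.0012,0],"turn":[0,0,-8.2],"claw":1},{"slide":[-0.02,0.0019,0],"turn":[0,0,-10.3],"claw":1}]' >/dev/null
python3 -c "
from h import *
plan([74,78,82,86,90])"
```

```text
t9.7 s=70.2 left_off=0.18 pose [ 495.6 -145.2  119. ] [-180.      0.    106.36] F fwd/left/up [ 0.   0.2 -1. ] M [ 0.06  0.05 -0.  ] grip 45
74 [-0.0038  0.0001  0.0001] turn -2.05
78 [-0.0078  0.0003  0.0001] turn -4.14
82 [-0.0118  0.0007  0.0001] turn -6.22
86 [-0.0158  0.0012  0.0001] turn -8.30
90 [-0.0197  0.0018  0.0001] turn -10.39
```

```bash
python3 -m pendant '[{"slide":[-0.004,0.0001,0],"turn":[0,0,-2],"claw":1},{"slide":[-0.008,0.0003,0],"turn":[0,0,-4.1],"claw":1},{"slide":[-0.012,0.0007,0],"turn":[0,0,-6.2],"claw":1},{"slide":[-0.016,0.0012,0],"turn":[0,0,-8.3],"claw":1},{"slide":[-0.0197,0.0018,0],"turn":[0,0,-10.4],"claw":1}]' >/dev/null
python3 -c "
from h import *
plan([94,98,102,106,110])"
```

```text
t10.2 s=90.0 left_off=0.17 pose [ 502.9 -163.6  119. ] [180.    -0.   116.75] F fwd/left/up [ 1.  -0.2 -1.4] M [ 0.02  0.   -0.04] grip 45
94 [-0.004   0.0001  0.0001] turn -2.07
98 [-0.008   0.0003  0.0001] turn -4.16
102 [-0.0119  0.0007  0.0001] turn -6.24
106 [-0.0159  0.0012  0.0001] turn -8.32
110 [-0.0199  0.0018  0.0001] turn -10.41
```

```bash
python3 -m pendant '[{"slide":[-0.004,0.0001,0],"turn":[0,0,-2],"claw":1},{"slide":[-0.008,0.0003,0],"turn":[0,0,-4.1],"claw":1},{"slide":[-0.012,0.0007,0],"turn":[0,0,-6.2],"claw":1},{"slide":[-0.016,0.0012,0],"turn":[0,0,-8.3],"claw":1},{"slide":[-0.0199,0.0018,0],"turn":[0,0,-10.4],"claw":1}]' >/dev/null
python3 -c "
from h import *
plan([114,118,122,126,130])"
```

```text
t10.7 s=110.0 left_off=0.08 pose [ 513.4 -180.6  118.9] [-1.7999e+02 -1.0000e-02  1.2715e+02] F fwd/left/up [ 0.1 -0.3 -1.5] M [0.03 0.01 0.02] grip 45
114 [-0.004   0.0002  0.    ] turn -2.09
118 [-0.008   0.0004  0.    ] turn -4.18
122 [-0.0119  0.0008  0.    ] turn -6.26
126 [-0.0159  0.0013  0.    ] turn -8.34
130 [-0.0198  0.0019  0.    ] turn -10.43
```

```bash
python3 -m pendant '[{"slide":[-0.004,0.0002,0],"turn":[0,0,-2.1],"claw":1},{"slide":[-0.008,0.0004,0],"turn":[0,0,-4.2],"claw":1},{"slide":[-0.012,0.0008,0],"turn":[0,0,-6.3],"claw":1},{"slide":[-0.016,0.0013,0],"turn":[0,0,-8.3],"claw":1},{"slide":[-0.0198,0.0019,0],"turn":[0,0,-10.4],"claw":1}]' >/dev/null
python3 -c "
from h import *
plan([134,138,142,146,150])"
```

```text
t11.2 s=130.0 left_off=0.16 pose [ 526.9 -195.2  118.9] [-1.8000e+02 -1.0000e-02  1.3755e+02] F fwd/left/up [-0.4  1.2 -1.2] M [ 0.   -0.02  0.  ] grip 45
134 [-0.004   0.0001  0.    ] turn -2.11
138 [-0.008   0.0003  0.    ] turn -4.20
142 [-0.012   0.0007  0.    ] turn -6.28
146 [-0.0159  0.0012  0.    ] turn -8.36
150 [-0.0199  0.0018  0.    ] turn -10.45
```

```bash
python3 -m pendant '[{"slide":[-0.003,0.0001,0],"turn":[0,0,-1.5],"claw":1},{"slide":[-0.006,0.0002,0],"turn":[0,0,-3.2],"claw":1},{"slide":[-0.009,0.0004,0],"turn":[0,0,-4.7],"claw":1},{"slide":[-0.012,0.0007,0],"turn":[0,0,-6.3],"claw":1},{"slide":[-0.012,0.0007,0],"turn":[0,0,-6.3],"claw":1}]' >/dev/null
python3 -c "
from h import *
plan([146,150,154,158,162])"
```

```text
t11.7 s=142.1 left_off=0.50 pose [ 536.4 -202.6  119. ] [1.800e+02 1.000e-02 1.438e+02] F fwd/left/up [-0.5  0.6 -1.1] M [-0.    0.03  0.03] grip 45
146 [-0.0039 -0.0002  0.0001] turn -2.12
150 [-0.0079 -0.      0.0001] turn -4.20
154 [-0.0119  0.0003  0.0001] turn -6.28
158 [-0.0159  0.0008  0.0001] turn -8.37
162 [-0.0198  0.0015  0.0001] turn -10.45
```

```bash
python3 -m pendant '[{"slide":[-0.004,-0.0002,0],"turn":[0,0,-2.1],"claw":1},{"slide":[-0.008,0,0],"turn":[0,0,-4.2],"claw":1},{"slide":[-0.012,0.0003,0],"turn":[0,0,-6.3],"claw":1},{"slide":[-0.016,0.0008,0],"turn":[0,0,-8.4],"claw":1},{"slide":[-0.016,0.0008,0],"turn":[0,0,-8.4],"claw":1}]' >/dev/null
python3 -c "
from h import *
plan([162,166,170,174,178])"
```

```text
t12.2 s=158.0 left_off=0.19 pose [ 549.7 -211.3  118.9] [-180.     -0.    152.15] F fwd/left/up [ 0.2 -0.4 -1.1] M [ 0.02  0.03 -0.03] grip 45
162 [-0.004   0.0001  0.    ] turn -2.10
166 [-0.008   0.0003  0.    ] turn -4.17
170 [-0.012   0.0006  0.    ] turn -5.96
174 [-0.0159  0.0011  0.    ] turn -7.27
178 [-0.0199  0.0016  0.    ] turn -8.13
```

```bash
python3 -m pendant '[{"slide":[-0.004,0.0001,0],"turn":[0,0,-2.1],"claw":1},{"slide":[-0.008,0.0003,0],"turn":[0,0,-4.2],"claw":1},{"slide":[-0.012,0.0006,0],"turn":[0,0,-6],"claw":1},{"slide":[-0.014,0.0009,0],"turn":[0,0,-6.7],"claw":1},{"slide":[-0.014,0.0009,0],"turn":[0,0,-6.7],"claw":1}]' >/dev/null
python3 -c "
from h import *
plan([176,180,184,188,192])"
```

```text
t12.7 s=171.8 left_off=0.27 pose [ 562.3 -216.8  118.9] [ 1.8000e+02 -1.0000e-02  1.5878e+02] F fwd/left/up [ 0.2 -0.4 -1.8] M [0.02 0.02 0.02] grip 45
176 [-0.0042 -0.0001  0.    ] turn -1.13
180 [-0.0082 -0.      0.    ] turn -1.76
184 [-0.0122  0.0001  0.    ] turn -1.92
188 [-0.0162  0.0002  0.    ] turn -1.92
192 [-0.0202  0.0004  0.    ] turn -1.92
```

```bash
python3 -m pendant '[{"slide":[-0.003,-0.0001,0],"turn":[0,0,-0.8],"claw":1},{"slide":[-0.006,-0.0001,0],"turn":[0,0,-1.4],"claw":1},{"slide":[-0.009,0,0],"turn":[0,0,-1.8],"claw":1},{"slide":[-0.012,0.0001,0],"turn":[0,0,-1.9],"claw":1},{"slide":[-0.012,0.0001,0],"turn":[0,0,-1.9],"claw":1}]' >/dev/null
python3 -c "
from h import *
plan([186,190,194,198,202])"
```

```text
t13.2 s=184.2 left_off=0.12 pose [ 574.  -221.1  118.9] [179.98   0.   160.73] F fwd/left/up [ 0.8  1.9 -0.6] M [ 0.45 -0.28  0.08] grip 45
186 [-0.0018 -0.0001 -0.    ] turn 0.03
190 [-0.0058 -0.0001 -0.    ] turn 0.03
194 [-0.0098 -0.0001 -0.    ] turn 0.03
198 [-0.0138 -0.0001 -0.    ] turn 0.03
202 [-0.0178 -0.0001 -0.    ] turn 0.03
```

```bash
python3 -m pendant '[{"slide":[-0.0015,0,0],"turn":[0,0,0],"claw":1},{"slide":[-0.003,0,0],"turn":[0,0,0],"claw":1},{"slide":[-0.0045,0,0],"turn":[0,0,0],"claw":1},{"slide":[-0.006,0,0],"turn":[0,0,0],"claw":1},{"slide":[-0.006,0,0],"turn":[0,0,0],"claw":1}]' >/dev/null
python3 -c "
from h import *
plan([194,198,202,206])"
```

```text
t13.7 s=189.8 left_off=-0.08 pose [ 579.2 -223.1  118.9] [-1.8000e+02 -2.0000e-02  1.6073e+02] F fwd/left/up [-2.5  1.1 -0. ] M [ 0.48  0.4  -0.04] grip 45
194 [-0.0042  0.0001  0.    ] turn 0.03
198 [-0.0082  0.0001  0.    ] turn 0.03
202 [-0.0122  0.0001  0.    ] turn 0.03
206 [-0.0162  0.0001  0.    ] turn 0.03
```

The catch's roller has been reached at s≈190, where it was expected. The force is small, so I'll continue gently.

```bash
python3 -m pendant '[{"slide":[-0.0015,0,0],"turn":[0,0,0],"claw":1},{"slide":[-0.003,0,0],"turn":[0,0,0],"claw":1},{"slide":[-0.0045,0,0],"turn":[0,0,0],"claw":1},{"slide":[-0.006,0,0],"turn":[0,0,0],"claw":1},{"slide":[-0.006,0,0],"turn":[0,0,0],"claw":1}]' >/dev/null
python3 -c "
from h import *
plan([198,202,206,210])"
```

```text
t14.2 s=196.4 left_off=0.02 pose [ 585.4 -225.2  119.2] [1.7999e+02 5.0000e-02 1.6074e+02] F fwd/left/up [-0.4  2.9 -0.5] M [ 0.45 -0.28  0.  ] grip 45
198 [-0.0016 -0.      0.0003] turn 0.04
202 [-0.0056 -0.      0.0003] turn 0.04
206 [-0.0096 -0.      0.0003] turn 0.04
210 [-0.0136 -0.      0.0003] turn 0.04
```

Only the sideways spring load of about 3 N remains, so the roller is now riding on the tube's side. Continuing.

```bash
python3 -m pendant '[{"slide":[-0.0025,0,0.0002],"turn":[0,0,0],"claw":1},{"slide":[-0.005,0,0.0002],"turn":[0,0,0],"claw":1},{"slide":[-0.0075,0,0.0002],"turn":[0,0,0],"claw":1},{"slide":[-0.0095,0,0.0002],"turn":[0,0,0],"claw":1},{"slide":[-0.0095,0,0.0002],"turn":[0,0,0],"claw":1}]' >/dev/null
python3 -c "
from h import *
plan([210,214,216,218,220])"
```

```text
t14.7 s=205.8 left_off=-0.01 pose [ 594.2 -228.3  118.8] [1.8000e+02 2.0000e-02 1.6073e+02] F fwd/left/up [ 0.6  2.1 -0.6] M [ 0.48 -0.42  0.02] grip 45
210 [-0.0042  0.     -0.0001] turn 0.03
214 [-0.0082  0.     -0.0001] turn 0.03
216 [-0.0102 -0.     -0.0001] turn 0.03
218 [-0.0122 -0.     -0.0001] turn 0.03
220 [-0.0142 -0.     -0.0001] turn 0.03
```

```bash
python3 -m pendant '[{"slide":[-0.002,0,0],"turn":[0,0,0],"claw":1},{"slide":[-0.004,0,0],"turn":[0,0,0],"claw":1},{"slide":[-0.006,0,0],"turn":[0,0,0],"claw":1},{"slide":[-0.008,0,0],"turn":[0,0,0],"claw":1},{"slide":[-0.008,0,0],"turn":[0,0,0],"claw":1}]' >/dev/null
python3 -c "
from h import *
plan([216,218,220])"
python3 -m pendant '[{"slide":[-0.001,0,0],"turn":[0,0,0],"claw":1},{"slide":[-0.002,0,0],"turn":[0,0,0],"claw":1},{"slide":[-0.003,0,0],"turn":[0,0,0],"claw":1},{"slide":[-0.003,0,0],"turn":[0,0,0],"claw":1}]' >/dev/null
python3 -c "
from h import *
plan([218,220,221])"
```

```text
t15.2 s=213.7 left_off=-0.01 pose [ 601.8 -231.   118.8] [1.8000e+02 2.0000e-02 1.6073e+02] F fwd/left/up [ 0.1  1.9 -1.6] M [ 0.4  -0.3  -0.06] grip 45
216 [-0.0023  0.     -0.0001] turn 0.03
218 [-0.0043  0.     -0.0001] turn 0.03
220 [-0.0063  0.     -0.0001] turn 0.03
t15.6 s=216.5 left_off=-0.04 pose [ 604.3 -231.9  118.8] [180.     0.   160.73] F fwd/left/up [-0.7  2.9 -1.5] M [ 0.51 -0.13 -0.02] grip 45
218 [-0.0015  0.     -0.0001] turn 0.03
220 [-0.0035  0.     -0.0001] turn 0.03
221 [-0.0045  0.     -0.0001] turn 0.03
```

```bash
for i in 1 2 3; do python3 -m pendant '[{"slide":[-0.0005,0,0],"turn":[0,0,0],"claw":1},{"slide":[-0.001,0,0],"turn":[0,0,0],"claw":1},{"slide":[-0.001,0,0],"turn":[0,0,0],"claw":1}]' >/dev/null
python3 -c "
from h import *
plan([])"; done
```

```text
t15.9 s=217.4 left_off=-0.03 pose [ 605.2 -232.2  118.8] [-180.      0.    160.73] F fwd/left/up [-0.9  1.1 -1.2] M [ 0.52  0.02 -0.05] grip 45
t16.2 s=218.4 left_off=-0.01 pose [ 606.2 -232.5  118.8] [180.     0.   160.73] F fwd/left/up [-0.1  2.6 -0.1] M [ 0.52  0.02 -0.04] grip 45
t16.5 s=219.5 left_off=-0.02 pose [ 607.2 -232.9  118.8] [1.8000e+02 1.0000e-02 1.6073e+02] F fwd/left/up [-0.4  2.1  0.1] M [ 0.48 -0.06  0.01] grip 45
```

```bash
for i in 1 2 3; do python3 -m pendant '[{"slide":[-0.0003,0,0],"turn":[0,0,0],"claw":1},{"slide":[-0.0006,0,0],"turn":[0,0,0],"claw":1},{"slide":[-0.0006,0,0],"turn":[0,0,0],"claw":1}]' >/dev/null
python3 -c "
from h import *
plan([])"; done
```

```text
t16.8 s=220.1 left_off=-0.00 pose [ 607.8 -233.1  118.8] [1.8000e+02 1.0000e-02 1.6073e+02] F fwd/left/up [-0.1  2.2 -0.9] M [ 0.43 -0.14  0.  ] grip 45
t17.1 s=220.7 left_off=-0.02 pose [ 608.3 -233.3  118.8] [1.8000e+02 1.0000e-02 1.6073e+02] F fwd/left/up [ 0.7  2.1 -0. ] M [ 0.47 -0.37 -0.05] grip 45
t17.4 s=221.1 left_off=-0.26 pose [ 608.6 -233.7  118.8] [-1.7998e+02 -1.0000e-02  1.6072e+02] F fwd/left/up [ 0.   0.1 -1.2] M [ 0.01 -0.01  0.04] grip 45
```

The side load and moment dropped to zero at s≈221, so the catch appears to have snapped shut. I'll confirm with the camera.

```bash
python3 - <<'E'
from h import *
for n in("top","scene"):
    p,d=robot.snapshot(n); cv2.imwrite(f"pics/{n}5.png",p[:,:,::-1]); np.save(f"pics/{n}5.npy",d)
a=cv2.imread("pics/top5.png")[170:290,350:470];b=cv2.imread("pics/scene5.png")[150:250,340:440]
cv2.imwrite("pics/c6.png",np.hstack([cv2.resize(a,(400,400)),cv2.resize(b,(400,400)) ]))
E
```

```text
(no output)
```

View pics/c6.png

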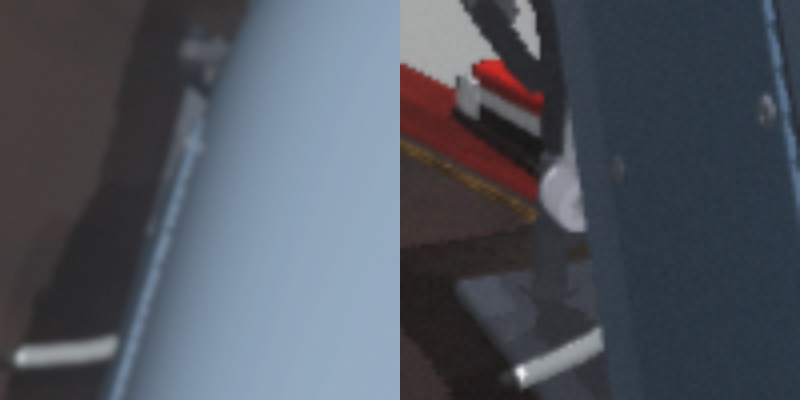

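The arm hides the rider from both cameras. I'll lower it until it hangs on the rod, then release, back off and look.

```bash
python3 -m pendant '[{"slide":[-0.0002,0,0.0005],"turn":[0,0,0],"claw":1},{"slide":[-0.0002,0,0.001],"turn":[0,0,0],"claw":1},{"slide":[-0.0002,0,0.0015],"turn":[0,0,0],"claw":1},{"slide":[-0.0002,0,0.0015],"turn":[0,0,0],"claw":1}]'>/dev/null
python3 -c "
from h import *
plan([])"
python3 -m pendant '[{"slide":[0,0,0.0004],"turn":[0,0,0],"claw":1},{"slide":[0,0,0.0008],"turn":[0,0,0],"claw":1},{"slide":[0,0,0.0008],"turn":[0,0,0],"claw":1}]'>/dev/null
python3 -c "
from h import *
plan([])"
```

```text
t17.9 s=221.3 left_off=-0.05 pose [ 608.9 -233.5  117.2] [-1.8000e+02 -1.0000e-02  1.6073e+02] F fwd/left/up [ 0.1 -0.1 -1.1] M [0.03 0.03 0.01] grip 45
t18.2 s=221.4 left_off=-0.10 pose [ 609.  -233.6  116.6] [-1.7999e+02  1.0000e-02  1.6073e+02] F fwd/left/up [-0.2 -0.4 -0.3] M [-0.15  0.06  0.02] grip 45
```

```bash
python3 -m pendant '[{"slide":[0,0,0.0003],"turn":[0,0,0],"claw":0.76},{"slide":[0,0,0.0003],"turn":[0,0,0],"claw":0.72},{"slide":[0,0,0.0003],"turn":[0,0,0],"claw":0.66},{"slide":[0,0,0.0003],"turn":[0,0,0],"claw":0.55},{"slide":[0,0,0.0003],"turn":[0,0,0],"claw":0.4}]' 20
python3 -m pendant '[{"slide":[0,0,0],"turn":[0,0,0],"claw":0.2},{"slide":[0,0,0],"turn":[0,0,0],"claw":0.2},{"slide":[0,0,-0.005],"turn":[0,0,0],"claw":0.2},{"slide":[0,0,-0.015],"turn":[0,0,0],"claw":0.2},{"slide":[0,0,-0.04],"turn":[0,0,0],"claw":0.2}]'
python3 -m pendant '[{"slide":[0,0,-0.04],"turn":[0,0,0],"claw":0.2},{"slide":[0,0,-0.08],"turn":[0,0,0],"claw":0.2},{"slide":[0,0,-0.12],"turn":[0,0,0],"claw":0.2},{"slide":[0,0,-0.15],"turn":[0,0,0],"claw":0.2},{"slide":[0,0,-0.15],"turn":[0,0,0],"claw":0.2}]'
python3 -c "
from h import *
go(330,0,300,160)"
```

```text
clock: 18.7
ee_pos: [609.0, -233.5, 116.2]
eef_rot: [180.0, -0.0, 160.7]
contact_force: [0.0, -0.0, 0.3]
finger_gap: 0.299
finger_force: 0.0
clock: 19.2
ee_pos: [608.1, -233.2, 155.6]
eef_rot: [180.0, -0.2, 160.7]
contact_force: [-0.3, -0.1, -0.9]
finger_gap: 0.398
finger_force: 0.0
clock: 19.7
ee_pos: [609.9, -233.9, 311.7]
eef_rot: [-180.0, 0.4, 160.7]
contact_force: [0.9, 0.5, -0.2]
finger_gap: 0.401
finger_force: 0.0
t19.7 pose [ 609.9 -233.9  311.7] [-179.99    0.42  160.73] F [ 0.9  0.5 -0.2] M [ 0.   -0.06  0.02] j [-21.  33.  38.  94.   0.  -2.] gap 0.401
slide [0.3414 0.1284 0.0117] turn 0.73
```

Retreating towards (370, 0) to clear the view.

```bash
python3 -m pendant '[{"slide":[0.3,0.14,0],"turn":[0,0,0],"claw":0.2},{"slide":[0.3,0.14,0],"turn":[0,0,0],"claw":0.2},{"slide":[0.3,0.14,0],"turn":[0,0,0],"claw":0.2},{"slide":[0.3,0.14,0],"turn":[0,0,0],"claw":0.2},{"slide":[0.3,0.14,0],"turn":[0,0,0],"claw":0.2}]'>/dev/null
python3 -m pendant '[{"slide":[0.09,0.04,0],"turn":[0,0,0],"claw":0.2},{"slide":[0.09,0.04,0],"turn":[0,0,0],"claw":0.2},{"slide":[0.09,0.04,0],"turn":[0,0,0],"claw":0.2},{"slide":[0.09,0.04,0],"turn":[0,0,0],"claw":0.2},{"slide":[0.09,0.04,0],"turn":[0,0,0],"claw":0.2}]'>/dev/null
python3 - <<'E'
from h import *
go(330,0,300,160)
for n in("top","scene"):
    p,d=robot.snapshot(n); cv2.imwrite(f"pics/{n}6.png",p[:,:,::-1]); np.save(f"pics/{n}6.npy",d)
a=cv2.imread("pics/top6.png")[170:290,350:470];b=cv2.imread("pics/scene6.png")[150:250,340:440]
cv2.imwrite("pics/c7.png",np.hstack([cv2.resize(a,(400,400),interpolation=2),cv2.resize(b,(400,400),interpolation=2) ]))
E
```

```text
t20.7 pose [364.3   2.9 306.5] [1.8000e+02 3.0000e-02 1.6072e+02] F [ 0.4  0.5 -1.2] M [ 0.07 -0.04  0.03] j [  0.  -4. -11.  83.  -0.  20.] gap 0.399
slide [ 0.0314 -0.014   0.0065] turn 0.72
```

View pics/c7.png

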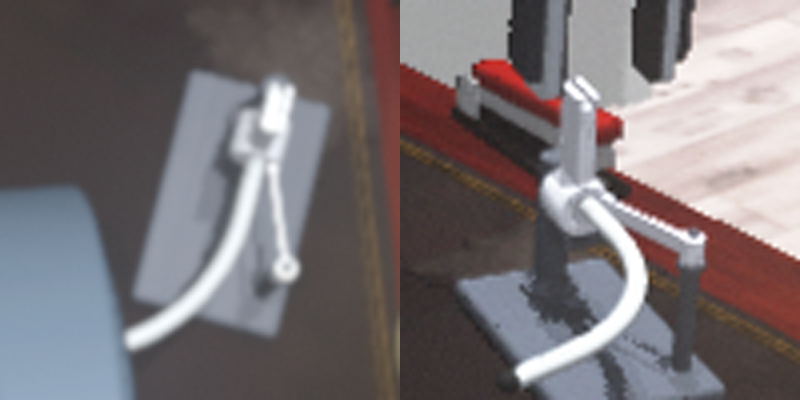

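The rider hangs upright at the stop. The catch finger, from crop (287,268) to (270,165), has the same angle as at the start and sits behind the tube, so it is shut. Nothing else has moved. Handing in.

```bash
python3 -c "
from rig import robot
print(robot.sign_off())"
```

```text
the job is handed in; nothing more can be done
None
```

The job is handed in: the rider is threaded round the bend and released at the end stop, hanging upright with the catch shut behind it in the final pictures; the bell, ink bottle and mug were not touched, and it took about 21 s.

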